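Fetch the oximeter from behind the bottles

ROBOT

A 7-joint arm with a two-finger parallel gripper is mounted at the origin on the work surface. World frame = base frame: x ahead of the robot, y to its left, z up, the work surface at z = 0. Lengths are in mm, angles in degrees, forces in N, time in s.
With the tool pointing down it reaches from about 400 to 900 mm from the base axis. Payload 5.5 kg.
Tool frame: the origin (TCP) lies on the front face of the gripper's body, between the roots of the fingers; the fingertips stand arm.tip_extent ahead of it and the grasp point (between the pads) lies 54 mm ahead of it (arm.tip_extent is the distance from the TCP to the fingertips, in mm); z points along the fingers, y is the line along which they close (so a half turn about z gives the same grasp; the last joint's range is limited). The gripper opens to 85 mm and grips with 20 to 120 N. Pads are 22 mm wide; open, the fingers measure 114 mm over their backs; the gripper's body (76 mm by 85 mm) begins 54 mm behind the grasp point. The pads swing forward as they close: fully open they stand 13 mm farther back than shut.
Start: joints at [-54.018, 28.699, -24.465, 88.831, 12.651, 65.22, -12.049], TCP at [231.86, 607.239, 303.91] pointing down, gripper open.
Joint ranges: [-164.97, 164.97], [-17.58, 116.51], [-87.97, 89.64], [11.32, 138.91], [-80.73, 260.73], [10.89, 115.49], [-147.41, 147.41]. Speed limits (degrees/s): [147.25, 147.25, 180, 180, 180, 180, 180].

INTERFACE

Orientations are given as a 3x3 rotation matrix whose columns are the frame's x, y, z axes.
In Python, from rig import telemetry, imaging, arm gives the robot as it stands. The module is installed in compiled form; this text tells all that it offers.
- The arm moves only by the tool arm_command, never from a script. Its argument "rows" is text: rows parted by semicolons, each of 7 numbers parted by spaces: the turn, a rotation vector about the tool's x, y, z in degrees, then the shift along the tool's x, y, z in m, then the opening, from -1 (shut) to 1 (fully open). In form: rx ry rz x y z grip; .... A call has 1 to 20 rows; each row shifts and turns the commanded pose from where the row before left it, along the tool's axes as they then stand; what a row does not reach is not made up. A row lasts 1/10 s, in which the tool goes at most 50 mm and 8.59 degrees, less where a joint would pass 70% of its speed; a pose out of reach is approached as far as the arm can. A call with a gripper value outside its range is refused whole. The fingers move at their own pace and stop on an object; "force" is the grip in N (left out, the last holds). Time passes only in rows, so rows that do not move let the fingers close. It gives the time, the measured TCP pose, the force, the opening and the grip force at its end, in the units of the state.
- telemetry.sense(): the state, without advancing time (a new reading comes with each control period).
- imaging.snapshot(name): name is "side" or "top" or "wrist"; returns the picture (420x560x3 uint8, blue, green, red); there is no depth.
- imaging.get_calibration(name): a dict with "K" (3x3 intrinsics, pixels), "k1" (the pictures are not rectified: a ray, as slopes to the right and down, at radius r is drawn at 1 + k1 r^2 times it, then the intrinsics apply), "eye" and "rotation" of the camera in the world. Camera axes: x right, y up, looking along -z (the intrinsics and any distortion apply to the point x, -y, -z); pixel columns grow to the right and rows downward; lengths in mm; the calibration is good to about 2 mm. A picture is of the moment at which its call begins: read the wrist's pose just before it. get_calibration takes no time and is no camera call; for the wrist camera it gives the pose at the moment of the call.
- arm.hand_in(): hands the job in; it is judged then, once.
The state is a dict: "time_s": time; "q": joint angles; "qvel": joint speeds; "tau": joint torques, N m; "position": TCP position; "orientation": TCP orientation; "contact_force": force on the tool from outside, world axes, zero at the start; "wrist_torque": the same for the moment, N m; "finger_gap": finger opening in mm; "grasp_force": force on a finger pad.
Only numpy, scipy, OpenCV 4.12 (cv2) and the standard library are available. Lean on these libraries where they do the work, as an engineer would, in place of code of your own. Each camera call takes 0.05 s, during which the arm holds its last target. There are 200 camera calls.

TASK

The next patient needs the black finger oximeter that is hemmed in by the three bottles in the grey supply tray. First clear all three bottles out of the way and stand them on the yellow folder, then lay the oximeter flat in the steel dish, screen up, and only then put the bottles back, each standing in the middle of the coaster of its own colour. Never tip a bottle over, set everything down rather than dropping it, and leave everything released and at rest.

Things in the scene. Friction and masses are not known exactly. Their poses are not given: they have to be found in the camera images.
- blue_bottle: The blue bottle: round, 46 mm across, straight-sided up to 85 mm, white paper band at 12 to 44 mm, then a shoulder and a low white pump head; 117 mm tall at most, about 120 g. Starts upright on the blue coaster. Origin: centre of its underside, z up. Grip it round the body 65 to 75 mm up, so that the gripper passes over its neighbours.
- red_bottle: The red bottle: round, 46 mm across, straight-sided up to 85 mm, white paper band at 12 to 44 mm, then a shoulder and a white flip-top cap; 117 mm tall at most, about 120 g. Starts upright on the red coaster. Origin: centre of its underside, z up. Grip it round the body 65 to 75 mm up, so that the gripper passes over its neighbours.
- green_bottle: The green bottle: round, 46 mm across, straight-sided up to 85 mm, white paper band at 12 to 44 mm, then a shoulder and a white nozzle cap; 117 mm tall at most, about 120 g. Starts upright on the green coaster. Origin: centre of its underside, z up. Grip it round the body 65 to 75 mm up, so that the gripper passes over its neighbours.
- oximeter: The finger-clip pulse oximeter: a black block 62 mm long (its x), 34 mm wide (its y), 34 mm high, with a red line round its middle and a small screen on top; about 60 g. It lies on the tray's floor, hemmed in by the bottles on three sides and the tray's back on the fourth. Grip it across its 34 mm width. Origin: centre of its underside, z up.
- blue_coaster: The blue coaster: flat blue disc, 64 mm in diameter, 3 mm thick, fixed on the supply tray's floor; home of the blue bottle. Origin: centre of its underside, z up. The coasters lie 53 mm to each side (tray y) and 64 mm in front (-x) of the tray's origin; which colour is where varies.
- red_coaster: The red coaster: flat red disc, 64 mm in diameter, 3 mm thick, fixed on the supply tray's floor; home of the red bottle. Origin: centre of its underside, z up. The coasters lie 53 mm to each side (tray y) and 64 mm in front (-x) of the tray's origin; which colour is where varies.
- green_coaster: The green coaster: flat green disc, 64 mm in diameter, 3 mm thick, fixed on the supply tray's floor; home of the green bottle. Origin: centre of its underside, z up. The coasters lie 53 mm to each side (tray y) and 64 mm in front (-x) of the tray's origin; which colour is where varies.
- supply_tray: The grey supply tray, fixed: 180 mm deep (its x, from -110 to +70 mm), 210 mm wide (its y), floor 4 mm thick, rims 14 mm high at the front (-x) and sides, and an upright back 55 mm high at x = +64 to +70 mm. The oximeter starts about 10 mm behind its origin, lengthwise along x. Two low bystanders, up to 22 mm above the desk, stand in its front corners. Origin: on the desk, z up.
- folder: The yellow folder, fixed flat on the desk to one side: 250 mm long (its x), 150 mm wide (its y), 4 mm thick; the place to park the bottles. Origin: centre of its underside, z up.
- dish: The shallow steel dish, fixed on the desk to the other side: open box 190 mm long (its x), 130 mm wide (its y), 28 mm high, walls and floor 4 to 5 mm thick. Origin: centre of its underside, z up.

How it is judged (in metres and radians):
On the way, in this order (a step that is already met when the one before it is completed fails the run):
1. all three bottles stand upright on the yellow folder, released (x of blue_bottle in the frame of folder between -0.118 and 0.118 m and y of blue_bottle in the frame of folder between -0.068 and 0.068 m and z of blue_bottle in the frame of folder between 0 and 0.008 m and angle between each of blue_bottle, red_bottle, green_bottle's own z axis and vertical below 0.12 rad and linear speed of each of blue_bottle, red_bottle, green_bottle below 0.02 m/s and contact force between the fingers and blue_bottle below 0.05 N and x of red_bottle in the frame of folder between -0.118 and 0.118 m and y of red_bottle in the frame of folder between -0.068 and 0.068 m and z of red_bottle in the frame of folder between 0 and 0.008 m and contact force between the fingers and red_bottle below 0.05 N and x of green_bottle in the frame of folder between -0.118 and 0.118 m and y of green_bottle in the frame of folder between -0.068 and 0.068 m and z of green_bottle in the frame of folder between 0 and 0.008 m and contact force between the fingers and green_bottle below 0.05 N), for 0.2 s.
2. the oximeter lies flat in the steel dish, released, with the bottles still standing on the folder (all of step 1 and x of oximeter in the frame of dish between -0.08 and 0.08 m and y of oximeter in the frame of dish between -0.05 and 0.05 m and z of oximeter in the frame of dish between 0 and 0.01 m and angle between oximeter's own z axis and vertical below 0.12 rad and linear speed of oximeter below 0.02 m/s and contact force between the fingers and oximeter below 0.05 N), for 0.2 s.
At the end, for the whole second after the job is handed in: Each bottle stands upright (within 0.12 rad) on the coaster of its own colour, within 12 mm of its centre; the oximeter lies flat (screen up, within 0.12 rad) on the floor of the steel dish; all released and at rest (x of oximeter in the frame of dish between -0.08 and 0.08 m and y of oximeter in the frame of dish between -0.05 and 0.05 m and z of oximeter in the frame of dish between 0 and 0.01 m and angle between each of oximeter, blue_bottle, red_bottle, green_bottle's own z axis and vertical below 0.12 rad and linear speed of each of oximeter, blue_bottle, red_bottle, green_bottle below 0.02 m/s and contact force between the fingers and oximeter below 0.05 N and horizontal distance between blue_bottle and blue_coaster below 0.012 m and z of blue_bottle in the frame of blue_coaster between 0 and 0.007 m and contact force between the fingers and blue_bottle below 0.05 N and horizontal distance between red_bottle and red_coaster below 0.012 m and z of red_bottle in the frame of red_coaster between 0 and 0.007 m and contact force between the fingers and red_bottle below 0.05 N and horizontal distance between green_bottle and green_coaster below 0.012 m and z of green_bottle in the frame of green_coaster between 0 and 0.007 m and contact force between the fingers and green_bottle below 0.05 N); the robot touches nothing.
It fails at once if a bottle is tipped over (leans more than 0.6 rad) (angle between any of blue_bottle, red_bottle, green_bottle's own z axis and vertical above 0.6 rad).
It fails at once if a bottle or the oximeter is dropped (falls free of the fingers faster than 0.7 m/s, about 25 mm) ((linear speed of blue_bottle above 0.7 m/s and contact force between the fingers and blue_bottle below 0.05 N) or (linear speed of red_bottle above 0.7 m/s and contact force between the fingers and red_bottle below 0.05 N) or (linear speed of green_bottle above 0.7 m/s and contact force between the fingers and green_bottle below 0.05 N) or (linear speed of oximeter above 0.7 m/s and contact force between the fingers and oximeter below 0.05 N)).
It also fails if it takes over 144 s, if anything falls off the work surface, if the arm or the gripper's body presses on something with over 40 N, if the wrist force passes 120 N, or if a joint passes its speed limit or range.

## Working session

There is one attempt and no reset: what is moved stays moved. The work goes in short steps, Python scripts to look and compute and a tool call to move; the robot and the scene stay as the last step left them, time stands still between calls to the robot, and variables do not carry over. Pictures are saved under pics/ and viewed, at most 14 in all, crops included, and the job is handed in when it is done.

Besides the shell and the picture viewer there is one more tool, called as name(argument=value, ...) on one line, values as JSON. arm_command: Moves the arm, as the interface text tells. Its arguments: {"type":"object","properties":{"rows":{"type":"string"},"force":{"type":"number"}},"required":["rows"]}

```bash
mkdir -p pics
python3 - <<'E'
from rig import telemetry, imaging, arm
import cv2
s=telemetry.sense()
for k in s: print(k,s[k])
print(arm.tip_extent)
for n in("top","side","wrist"):
    c=imaging.get_calibration(n);print(n,c)
    cv2.imwrite(f"pics/{n}0.png",imaging.snapshot(n))
E
```

```text
time_s 0.0
q [-54.01748954  28.75438682 -24.45254473  88.89182412  12.65094788
  65.21891147 -12.04835188]
qvel [-0.05527831 -0.05610267 -0.01179101  0.12573226  0.05841558 -0.00117999
 -0.02405459]
tau [ 1.51282700e-03 -5.69529927e+01 -5.81587225e+00 -2.80930907e+01
  1.04627953e-02  1.21516257e-02 -1.95475695e-05]
position [231.75959054 606.68875783 302.84908065]
orientation [[-9.34212003e-01  3.56717482e-01 -7.55646845e-04]
 [ 3.56718276e-01  9.34210275e-01 -1.79793147e-03]
 [ 6.45794619e-05 -1.94920220e-03 -9.99998098e-01]]
contact_force [-0.29611375 -0.68361118 -0.57185472]
wrist_torque [-0.00844821  0.02987658  0.07556018]
grasp_force 0.0
finger_gap 85.52226228461247
72.6
top {'K': array([[390.35162108,   0.        , 281.45049606],
       [  0.        , 390.35162108, 210.79241985],
       [  0.        ,   0.        ,   1.        ]]), 'k1': 0.022024836038736083, 'eye': array([491.99301278,  13.70059009, 830.89941252]), 'rotation': array([[ 0.02180643,  0.99795295, -0.06011974],
       [-0.99869979,  0.02451537,  0.04469601],
       [ 0.04607837,  0.05906691,  0.99718999]])}
side {'K': array([[395.06511438,   0.        , 276.12677695],
       [  0.        , 395.06511438, 203.60089918],
       [  0.        ,   0.        ,   1.        ]]), 'k1': -0.016286827253936653, 'eye': array([ 387.8773277 , -589.948982  ,  532.82975478]), 'rotation': array([[ 0.95730269,  0.17705093, -0.22852686],
       [-0.28907821,  0.5799559 , -0.76163307],
       [-0.00231234,  0.79517553,  0.60637491]])}
wrist {'K': array([[362.93379433,   0.        , 279.91033447],
       [  0.        , 362.93379433, 213.37580189],
       [  0.        ,   0.        ,   1.        ]]), 'k1': -0.016930670500514135, 'eye': array([161.21293011, 633.25090776, 371.985071  ]), 'rotation': array([[ 0.35681296, -0.89412576, -0.27059865],
       [ 0.93417426,  0.34098082,  0.10512156],
       [-0.00172295, -0.29029502,  0.95693565]])}
```

View pics/top0.png

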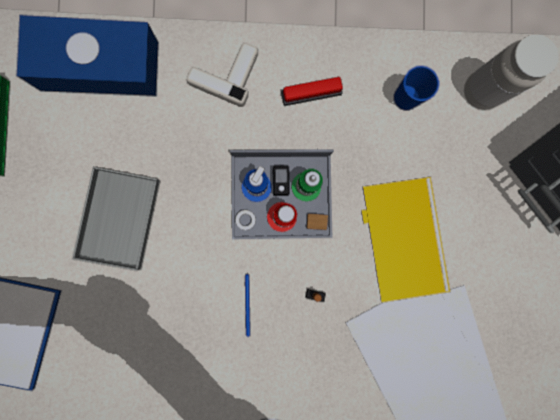

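View pics/side0.png

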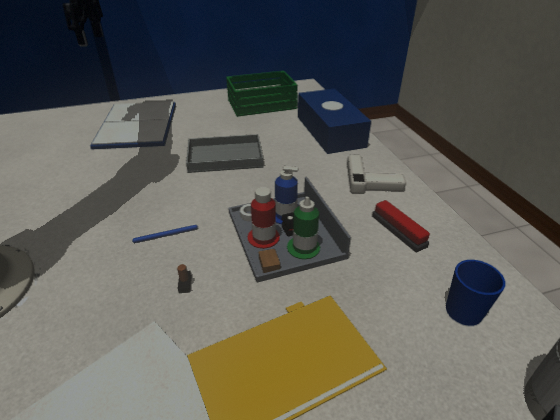

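The top view shows the tray at about (282,195), with blue left (257,185), green right (308,183) and red in front (283,216). The folder is on the right around (405,240) and the dish on the left around (117,218). The side view agrees with this.

```bash
cat > h.py <<'E'
import numpy as np, cv2
from rig import telemetry, imaging, arm
def ray(c,uv):
    uv=np.atleast_2d(uv).astype(float); K=c["K"]
    d=(uv-K[:2,2])/K[0,0]; u=d.copy()
    for _ in range(20): u=d/(1+c["k1"]*(u**2).sum(1,keepdims=True))
    return np.c_[u[:,0],-u[:,1],-np.ones(len(u))]@c["rotation"].T
def onz(c,uv,z):
    r=ray(c,uv); e=c["eye"]; return (e+r*((z-e[2])/r[:,2:3]))[:,:2]
def proj(c,P):
    p=(np.atleast_2d(P)-c["eye"])@c["rotation"]; u=np.c_[p[:,0],-p[:,1]]/-p[:,2:3]
    u=u*(1+c["k1"]*(u**2).sum(1,keepdims=True)); return u*c["K"][0,0]+c["K"][:2,2]
E
python3 - <<'E'
from h import *
c=imaging.get_calibration("top"); im=cv2.imread("pics/top0.png")
np.set_printoptions(precision=1,suppress=True)
hsv=cv2.cvtColor(im,cv2.COLOR_BGR2HSV)
m=cv2.inRange(hsv,(20,150,80),(35,255,255)); 
k=max(cv2.findContours(m,0,2)[0],key=cv2.contourArea)
m2=np.zeros_like(m);cv2.drawContours(m2,[k],-1,255,-1);m2=cv2.morphologyEx(m2,2,np.ones((21,21)))
k=max(cv2.findContours(m2,0,2)[0],key=cv2.contourArea)
w=onz(c,k[:,0],4.).astype(np.float32); r=cv2.minAreaRect(w);print("folder",r,cv2.boxPoints(r))
d=np.array([(95,168),(159,178),(139,269),(74,258)]);w=onz(c,d,28);print("dish",w,w.mean(0),np.linalg.norm(np.roll(w,-1,0)-w,axis=1))
cr=cv2.resize(im[145:245,222:342],None,fx=6,fy=6,interpolation=cv2.INTER_CUBIC);cv2.imwrite("pics/crop1.png",cr)
E
```

```text
folder ((488.2128601074219, -284.5906982421875), (247.38528442382812, 141.23110961914062), 9.715144157409668) [[ 354.4 -235.9]
 [ 378.2 -375.1]
 [ 622.  -333.3]
 [ 598.2 -194.1]]
dish [[617.7 356.6]
 [601.2 229. ]
 [416.5 260.9]
 [436.3 388.1]] [518.  308.7] [128.7 187.4 128.8 184.1]
```

View pics/crop1.png

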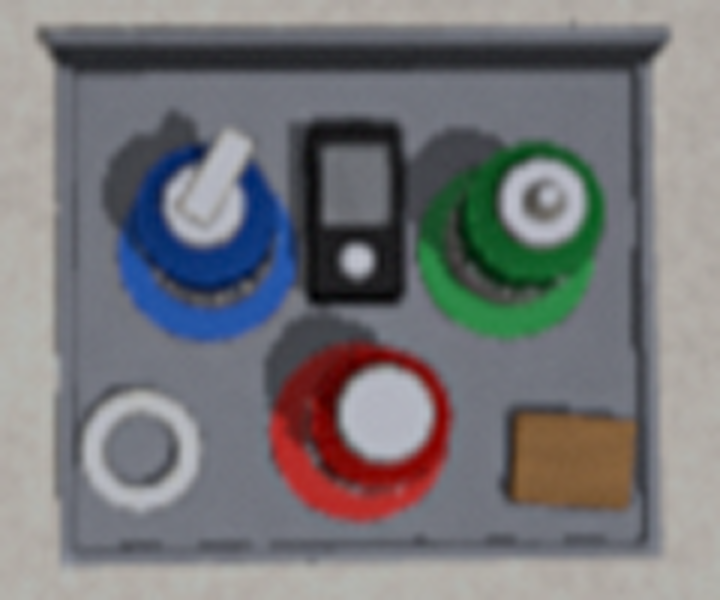

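The crop shows the coasters centred at crop pixels of about (208,252) blue, (507,252) green and (360,433) red. The oximeter is at (355,212). The back's top corners are at (40,30) and (668,30).

```bash
python3 - <<'E'
from h import *
from scipy.optimize import least_squares
np.set_printoptions(precision=1,suppress=True)
c=imaging.get_calibration("top")
px=np.array([(208,252),(507,252),(360,433),(40,30),(668,30),(63,563),(660,555)])/6+[222,145]
L=np.array([(0,53,7),(0,-53,7),(-64,0,7),(70,105,55),(70,-105,55),(-110,105,7),(-110,-105,7)])
def W(p,L):
    a=p[2];return np.c_[L[:,:2]@np.array([[np.cos(a),np.sin(a)],[-np.sin(a),np.cos(a)]])+p[:2],L[:,2]]
f=lambda p:(proj(c,W(p,L))-px).ravel()
r=least_squares(f,[550,0,0]);print(r.x,np.degrees(r.x[2]),f(r.x).reshape(-1,2)*6)
print(W(r.x,L)[:3])
# bottles: cap top circle z~117 ; shoulder circle top z~85
for n,u,z in[("blue cap",(204,208),105),("green tip",(546,197),117),("green cap",(542,202),110),("red cap",(386,413),117),("oxi top",(355,212),38)]:
    print(n,onz(c,np.array(u)/6+[222,145],z))
for u in [(305,120),(402,122),(402,302),(305,302)]: print(onz(c,np.array(u)/6+[222,145],38))
E
python3 - <<'E'
import sys;sys.path.insert(0,'.')
from h import *
s=telemetry.sense();print(s['position'],s['orientation'],imaging.get_calibration('wrist')['eye'])
E
```

```text
[592.4 -22.    0. ] 2.225364801578168 [[-1.7  1.4]
 [-1.6 -2. ]
 [-0.6 -0.7]
 [ 4.4 -1.3]
 [ 2.4 -5.6]
 [-1.8  5.5]
 [-1.5  2.9]]
[[590.3  31.    7. ]
 [594.5 -74.9   7. ]
 [528.4 -24.5   7. ]]
blue cap [[592.8  30. ]]
green tip [[597.5 -75.4]]
green cap [[597. -75.]]
red cap [[529.7 -27.4]]
oxi top [[602.2 -19.9]]
[[633.3  -2.1]]
[[633.6 -35.3]]
[[571.8 -36.6]]
[[570.9  -3.6]]
[231.77119889 606.83538614 303.10344555] [[-9.34225133e-01  3.56683497e-01 -5.33121512e-04]
 [ 3.56683895e-01  9.34224150e-01 -1.35515953e-03]
 [ 1.46919509e-05 -1.45617995e-03 -9.99998940e-01]] [161.22283305 633.31013748 372.11847484]
```

arm_command(rows="0 0 -7 0 0 0 1;0 0 -7 0 0 0 1;0 0 -6.9 0 0 0 1;0 0 0 -0.01 -0.02 0 1;0 0 0 -0.018 -0.038 0 1;0 0 0 -0.018 -0.038 0 1;0 0 0 -0.018 -0.038 0 1;0 0 0 -0.018 -0.038 0 1;0 0 0 -0.018 -0.038 0 1;0 0 0 -0.018 -0.038 0 1;0 0 0 -0.018 -0.038 0 1;0 0 0 -0.018 -0.038 0 1;0 0 0 -0.018 -0.038 0 1;0 0 0 -0.018 -0.038 0 1;0 0 0 -0.018 -0.038 0 1;0 0 0 -0.018 -0.038 0 1;0 0 0 -0.018 -0.038 0 1;0 0 0 -0.018 -0.038 0 1;0 0 0 -0.018 -0.038 0 1;0 0 0 -0.018 -0.038 0 1")

```text
time_s: 2.15
position: [530.2, -22.4, 303.8]
orientation: [[-1.0, -0.0, -0.0], [-0.0, 1.0, 0.0], [0.0, 0.0, -1.0]]
contact_force: [1.7, 0.4, -0.3]
finger_gap: 85.4
grasp_force: 0.0
```

arm_command(rows="0 0 0 0 0 0 1;0 0 0 0 0 0 1;0 0 0 0 0 0 1")

```text
time_s: 2.45
position: [529.4, -19.5, 303.6]
orientation: [[-1.0, -0.001, -0.001], [-0.001, 1.0, 0.001], [0.001, 0.001, -1.0]]
contact_force: [0.3, 0.1, 0.5]
finger_gap: 85.4
grasp_force: 0.0
```

Run:
```python
from h import *
s=telemetry.sense();print(s['position'],s['orientation'],s['q'])
cv2.imwrite("pics/wrist1.png",imaging.snapshot("wrist"))
```

```text
[529.37952565 -19.53146968 303.58827722] [[-9.99998556e-01 -1.44552600e-03 -8.93704999e-04]
 [-1.44619413e-03  9.99998675e-01  7.47407869e-04]
 [ 8.92623417e-04  7.48699261e-04 -9.99999321e-01]] [  7.78688155  14.99553842 -10.06458334 106.52750628   2.97876411
  58.78166985  86.59407341]
```

View pics/wrist1.png

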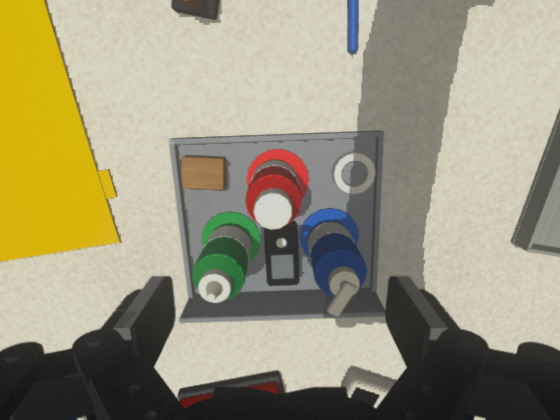

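The wrist view shows the red cap at (273,209), the green cap at (214,287), the blue head at (343,280) and the oximeter at (282,254).

Run:
```python
from h import *
np.set_printoptions(precision=1,suppress=True)
c=imaging.get_calibration("wrist")
for n,u,z in[("red cap",(273,209),120),("green",(214,287),120),("blue",(343,278),115),("redcoaster",(278,180),7),("oxi",(282,254),38)]: print(n,onz(c,u,z))
for n,P in[("red",(529,-26,120)),("green",(597,-75,120)),("blue",(592,30,115))]: print(n,proj(c,P))
```

```text
red cap [[527.2 -24.1]]
green [[590.3 -70.1]]
blue [[584.9  30.6]]
redcoaster [[529.  -20.9]]
oxi [[597.7 -16.8]]
red [[270.4 211.4]]
green [[208.2 294.7]]
blue [[341.8 286.1]]
```

Run:
```python
from h import *
np.set_printoptions(precision=1,suppress=True)
c=imaging.get_calibration("side");t=imaging.get_calibration("top");w=imaging.get_calibration("wrist")
im=cv2.imread("pics/side0.png");hsv=cv2.cvtColor(im,cv2.COLOR_BGR2HSV)
cv2.imwrite("pics/side1.png",cv2.resize(im[155:285,215:360],None,fx=4.5,fy=4.5,interpolation=2))
```

```text
(no output)
```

View pics/side1.png

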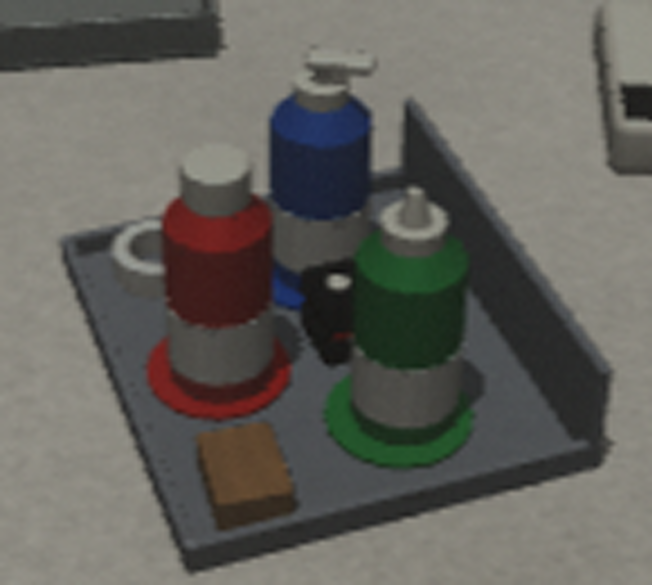

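The side crop shows the red coaster's ellipse centred near (219,367), the green one near (399,417), and the red cap's top at (216,158).

Run:
```python
from h import *
np.set_printoptions(precision=1,suppress=True)
c=imaging.get_calibration("side")
for n,u,z in[("redco",(219,367),7),("greenco",(399,417),7),("redcap",(216,160),124),("greentip",(415,192),124),("corner -110,-105",(190,565),2),("corner back top 70,-105",(605,372),55)]:
    print(n,onz(c,np.array(u)/4.5+[215,155],z))
```

```text
redco [[531.4 -25.2]]
greenco [[596.3 -78.1]]
redcap [[530.7 -32.9]]
greentip [[598.6 -75.9]]
corner -110,-105 [[ 491.2 -128. ]]
corner back top 70,-105 [[ 664.5 -124.5]]
```

arm_command(rows="0 0 0 0 -0.0055 0.01 1;0 0 0 0 0 0.02 1;0 0 0 0 0 0.02 1;0 0 0 0 0 0.02 1;0 0 0 0 0 0.02 1;0 0 0 0 0 0.02 1;0 0 0 0 0 0.02 1;0 0 0 0 0 0.02 1;0 0 0 0 0 0.012 1;0 0 0 0 0 0.0075 1;0 0 0 0 0 0 1;0 0 0 0 0 0 1;0 0 0 0 0 0 1;0 0 0 0 0 0 1")

```text
time_s: 3.9
position: [530.4, -26.3, 135.2]
orientation: [[-1.0, 0.0, 0.002], [0.0, 1.0, -0.0], [-0.002, -0.0, -1.0]]
contact_force: [-0.2, 1.1, 0.6]
finger_gap: 85.3
grasp_force: 0.0
```

Run:
```python
from h import *
s=telemetry.sense();print(s['position'],s['contact_force'])
cv2.imwrite("pics/side2.png",cv2.resize(imaging.snapshot("side")[125:285,195:375],None,fx=3.5,fy=3.5,interpolation=2))
```

```text
[530.43248665 -26.30507105 135.21150298] [-0.22380873  1.13195387  0.55390741]
```

View pics/side2.png

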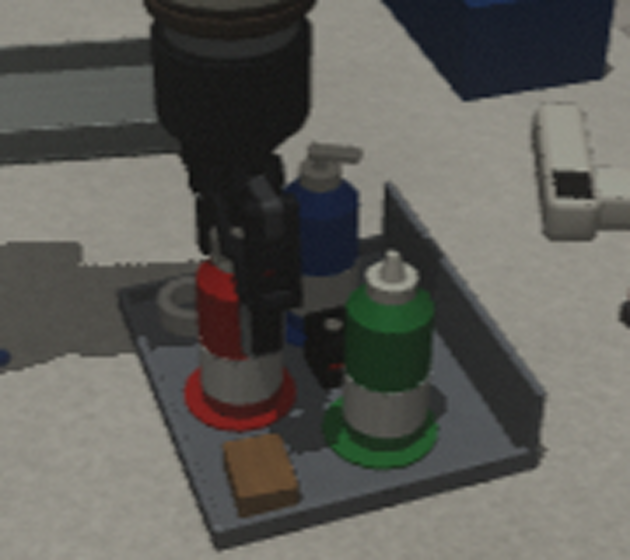

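The open fingers straddle the red bottle below its shoulder, with the near finger at crop column 265 and the bottle at 240. That agrees with being centred to within a few mm, so I'm closing.

arm_command(rows="0 0 0 0 0 0 0.4;0 0 0 0 0 0 0.2;0 0 0 0 0 0 0;0 0 0 0 0 0 -0.2;0 0 0 0 0 0 -0.4;0 0 0 0 0 0 -0.4;0 0 0 0 0 0 -0.4;0 0 0 0 0 0 -0.4;0 0 0 0 0 0 -0.4;0 0 0 0 0 0 -0.4", force=30)

```text
time_s: 4.95
position: [530.1, -26.1, 134.6]
orientation: [[-1.0, -0.0, 0.0], [-0.0, 1.0, 0.0], [-0.0, 0.0, -1.0]]
contact_force: [-1.0, 1.3, 5.4]
finger_gap: 45.0
grasp_force: 30.5
```

arm_command(rows="0 0 0 0 0 -0.005 -0.4;0 0 0 0 0 -0.015 -0.4;0 0 0 0 0 -0.02 -0.4;0 0 0 0 0 -0.02 -0.4;0 0 0 0 0 -0.015 -0.4;0 0 0 0 0 -0.005 -0.4;0 0 0 0.005 -0.012 0 -0.4;0 0 0 0.01 -0.025 0 -0.4;0 0 0 0.01 -0.025 0 -0.4;0 0 0 0.01 -0.025 0 -0.4;0 0 0 0.01 -0.025 0 -0.4;0 0 0 0.01 -0.025 0 -0.4;0 0 0 0.01 -0.025 0 -0.4;0 0 0 0.01 -0.025 0 -0.4;0 0 0 0.01 -0.025 0 -0.4;0 0 0 0.01 -0.025 0 -0.4;0 0 0 0.01 -0.02 0 -0.4;0 0 0 0.01 -0.012 0 -0.4;0 0 0 0.0 -0.005 0 -0.4;0 0 0 0 0 0 -0.4")

```text
time_s: 6.95
position: [413.9, -301.0, 213.5]
orientation: [[-1.0, 0.002, -0.001], [0.002, 1.0, 0.001], [0.001, 0.001, -1.0]]
contact_force: [0.8, -0.3, -0.8]
finger_gap: 45.1
grasp_force: 30.9
```

arm_command(rows="0 0 0 0.01 0 0 -0.4;0 0 0 0 0 0 -0.4;0 0 0 0 0 0 -0.4;0 0 0 0 0 0 -0.4")

```text
time_s: 7.35
position: [405.3, -299.8, 214.5]
orientation: [[-1.0, -0.001, 0.0], [-0.001, 1.0, -0.0], [-0.0, -0.0, -1.0]]
contact_force: [0.2, -0.3, -1.1]
finger_gap: 45.3
grasp_force: 30.9
```

arm_command(rows="0 0 0 0 0 0.006 -0.4;0 0 0 0 0 0.015 -0.4;0 0 0 0 0 0.018 -0.4;0 0 0 0 0 0.018 -0.4;0 0 0 0 0 0.012 -0.4;0 0 0 0 0 0.006 -0.4;0 0 0 0 0 0.003 -0.4;0 0 0 0 0 0.002 -0.4;0 0 0 0 0 0.001 -0.4;0 0 0 0 0 0 -0.4;0 0 0 0 0 0 -0.4;0 0 0 0 0 0 -0.4")

```text
time_s: 8.55
position: [405.1, -300.4, 133.8]
orientation: [[-1.0, 0.0, 0.001], [0.0, 1.0, -0.0], [-0.001, -0.0, -1.0]]
contact_force: [-0.1, -0.7, -1.0]
finger_gap: 44.9
grasp_force: 30.9
```

arm_command(rows="0 0 0 0 0 0.001 -0.4;0 0 0 0 0 0.001 -0.4;0 0 0 0 0 0 -0.4;0 0 0 0 0 0 -0.4;0 0 0 0 0 0 -0.4")

```text
time_s: 9.05
position: [405.1, -300.3, 131.6]
orientation: [[-1.0, -0.0, 0.0], [-0.0, 1.0, -0.0], [-0.0, -0.0, -1.0]]
contact_force: [-0.1, 0.6, 3.8]
finger_gap: 45.0
grasp_force: 31.2
```

arm_command(rows="0 0 0 0 0 0 -0.1;0 0 0 0 0 0 0.1;0 0 0 0 0 0 0.4;0 0 0 0 0 0 0.8;0 0 0 0 0 0 1;0 0 0 0 0 0 1;0 0 0 0 0 0 1;0 0 0 0 0 -0.005 1;0 0 0 0 0 -0.02 1;0 0 0 0 0 -0.025 1;0 0 0 0 0 -0.025 1;0 0 0 0 0 -0.025 1;0 0 0 -0.01 0.012 0 1;0 0 0 -0.02 0.0235 0 1;0 0 0 -0.03 0.035 0 1;0 0 0 -0.03 0.035 0 1;0 0 0 -0.03 0.035 0 1;0 0 0 -0.03 0.035 0 1;0 0 0 -0.02 0.0245 0 1;0 0 0 -0.011 0.012 0 1")

```text
time_s: 11.05
position: [587.5, -84.4, 231.7]
orientation: [[-1.0, -0.005, 0.001], [-0.005, 1.0, 0.002], [-0.001, 0.002, -1.0]]
contact_force: [-0.3, 0.3, -0.3]
finger_gap: 85.2
grasp_force: 0.0
```

arm_command(rows="0 0 0 -0.01 0.012 0 1;0 0 0 0 0 0 1;0 0 0 0 0 0 1;0 0 0 0 0 0 1")

```text
time_s: 11.45
position: [594.9, -78.5, 231.3]
orientation: [[-1.0, 0.003, -0.001], [0.003, 1.0, -0.001], [0.001, -0.001, -1.0]]
contact_force: [0.4, -0.3, 0.9]
finger_gap: 85.5
grasp_force: 0.0
```

Run:
```python
from h import *
np.set_printoptions(precision=1,suppress=True)
s=telemetry.sense();print(s['position'],s['contact_force'])
cv2.imwrite("pics/top2.png",cv2.resize(imaging.snapshot("top")[130:320,190:470],None,fx=2.8,fy=2.8,interpolation=2))
```

```text
[594.9 -78.5 231.3] [ 0.4 -0.3  0.9]
```

View pics/top2.png

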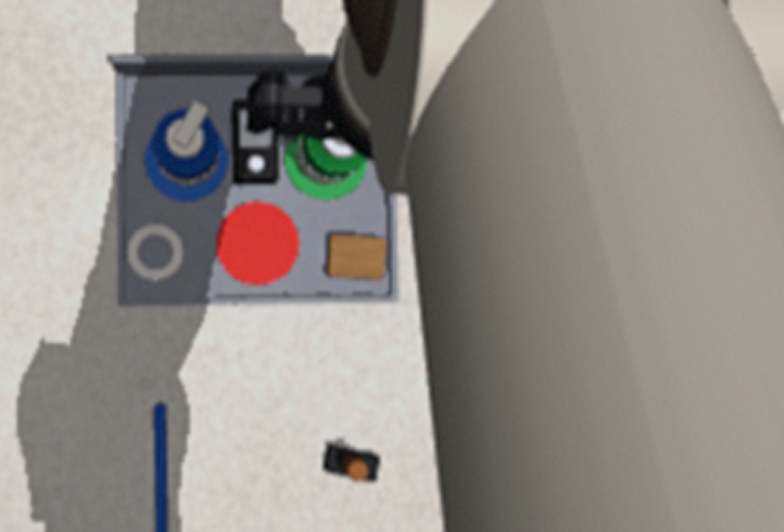

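The arm hides the folder from above. The red coaster is clear, at crop (259,243), which matches the earlier fit. I'm continuing to green.

arm_command(rows="0 0 0 -0.001 0.0025 0.01 1;0 0 0 0 0 0.02 1;0 0 0 0 0 0.02 1;0 0 0 0 0 0.02 1;0 0 0 0 0 0.015 1;0 0 0 0 0 0.008 1;0 0 0 0 0 0.0035 1;0 0 0 0 0 0 1;0 0 0 0 0 0 1;0 0 0 0 0 0 1")

```text
time_s: 12.5
position: [597.5, -73.8, 135.8]
orientation: [[-1.0, 0.0, 0.002], [0.0, 1.0, -0.0], [-0.002, -0.0, -1.0]]
contact_force: [0.4, -0.3, 0.5]
finger_gap: 85.4
grasp_force: 0.0
```

arm_command(rows="0 0 0 0 0 0 0.4;0 0 0 0 0 0 0.2;0 0 0 0 0 0 0;0 0 0 0 0 0 -0.2;0 0 0 0 0 0 -0.4;0 0 0 0 0 0 -0.4;0 0 0 0 0 0 -0.4;0 0 0 0 0 0 -0.4;0 0 0 0 0 0 -0.4;0 0 0 0 0 0 -0.4")

```text
time_s: 13.5
position: [597.2, -73.7, 135.3]
orientation: [[-1.0, -0.0, 0.001], [-0.0, 1.0, -0.0], [-0.001, -0.0, -1.0]]
contact_force: [-0.5, 0.2, 6.0]
finger_gap: 45.4
grasp_force: 30.7
```

arm_command(rows="0 0 0 0 0 -0.005 -0.4;0 0 0 0 0 -0.015 -0.4;0 0 0 0 0 -0.02 -0.4;0 0 0 0 0 -0.02 -0.4;0 0 0 0 0 -0.015 -0.4;0 0 0 0 0 -0.005 -0.4;0 0 0 0.005 -0.01 0 -0.4;0 0 0 0.0105 -0.021 0 -0.4;0 0 0 0.0105 -0.021 0 -0.4;0 0 0 0.0105 -0.021 0 -0.4;0 0 0 0.0105 -0.021 0 -0.4;0 0 0 0.0105 -0.021 0 -0.4;0 0 0 0.0105 -0.021 0 -0.4;0 0 0 0.0105 -0.021 0 -0.4;0 0 0 0.0105 -0.021 0 -0.4;0 0 0 0.0105 -0.021 0 -0.4;0 0 0 0.0055 -0.01 0 -0.4;0 0 0 0.002 -0.004 0 -0.4;0 0 0 0 0 0 -0.4;0 0 0 0 0 0 -0.4")

```text
time_s: 15.5
position: [490.4, -285.5, 214.7]
orientation: [[-1.0, -0.002, 0.0], [-0.002, 1.0, 0.001], [-0.0, 0.001, -1.0]]
contact_force: [-0.3, 0.5, -1.2]
finger_gap: 45.0
grasp_force: 31.0
```

arm_command(rows="0 0 0 0 0 0.006 -0.4;0 0 0 0 0 0.015 -0.4;0 0 0 0 0 0.018 -0.4;0 0 0 0 0 0.018 -0.4;0 0 0 0 0 0.012 -0.4;0 0 0 0 0 0.006 -0.4;0 0 0 0 0 0.003 -0.4;0 0 0 0 0 0.002 -0.4;0 0 0 0 0 0.001 -0.4;0 0 0 0 0 0 -0.4;0 0 0 0 0 0 -0.4;0 0 0 0 0 0 -0.4")

```text
time_s: 16.7
position: [490.1, -286.9, 134.3]
orientation: [[-1.0, -0.0, 0.001], [-0.0, 1.0, -0.0], [-0.001, -0.0, -1.0]]
contact_force: [0.4, 0.9, -1.6]
finger_gap: 44.7
grasp_force: 31.1
```

arm_command(rows="0 0 0 0 0 0.001 -0.4;0 0 0 0 0 0.001 -0.4;0 0 0 0 0 0 -0.4;0 0 0 0 0 0 -0.4;0 0 0 0 0 0 -0.4")

```text
time_s: 17.2
position: [490.1, -286.8, 132.3]
orientation: [[-1.0, -0.0, 0.001], [-0.0, 1.0, -0.0], [-0.001, -0.0, -1.0]]
contact_force: [-1.7, 1.7, 5.0]
finger_gap: 45.3
grasp_force: 31.4
```

arm_command(rows="0 0 0 0 0 0 -0.1;0 0 0 0 0 0 0.1;0 0 0 0 0 0 0.4;0 0 0 0 0 0 0.8;0 0 0 0 0 0 1;0 0 0 0 0 0 1;0 0 0 0 0 0 1;0 0 0 0 0 -0.005 1;0 0 0 0 0 -0.02 1;0 0 0 0 0 -0.025 1;0 0 0 0 0 -0.025 1;0 0 0 0 0 -0.025 1;0 0 0 -0.004 0.0125 0 1;0 0 0 -0.008 0.025 0 1;0 0 0 -0.0128 0.04 0 1;0 0 0 -0.0128 0.04 0 1;0 0 0 -0.0128 0.04 0 1;0 0 0 -0.0128 0.04 0 1;0 0 0 -0.0128 0.04 0 1;0 0 0 -0.0128 0.04 0 1")

```text
time_s: 19.2
position: [578.5, -6.9, 231.5]
orientation: [[-1.0, -0.0, -0.001], [-0.0, 1.0, 0.0], [0.001, 0.0, -1.0]]
contact_force: [0.7, -0.7, 0.4]
finger_gap: 85.4
grasp_force: 0.0
```

arm_command(rows="0 0 0 -0.0086 0.027 0 1;0 0 0 -0.004 0.0128 0 1;0 0 0 0 0 0 1;0 0 0 0 0 0 1;0 0 0 0 0 0 1;0 0 0 0 0 0 1")

```text
time_s: 19.8
position: [591.0, 28.2, 231.9]
orientation: [[-1.0, 0.003, -0.0], [0.003, 1.0, -0.001], [0.0, -0.001, -1.0]]
contact_force: [0.6, 0.2, -0.0]
finger_gap: 85.1
grasp_force: 0.0
```

Run:
```python
from h import *
cv2.imwrite("pics/top3.png",imaging.snapshot("top"))
```

```text
(no output)
```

View pics/top3.png

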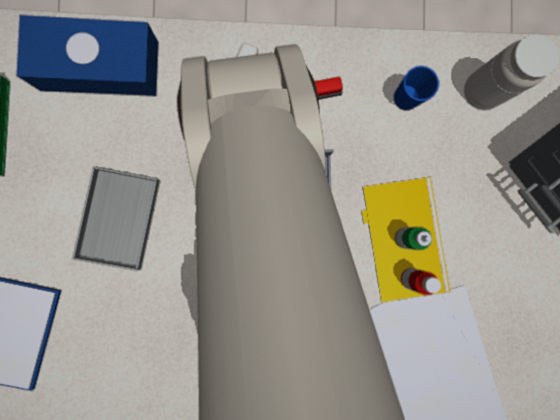

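Green (424,239) and red (431,285) stand upright on the folder. Now blue.

arm_command(rows="0 0 0 0 0.001 0.01 1;0 0 0 0 0 0.02 1;0 0 0 0 0 0.02 1;0 0 0 0 0 0.02 1;0 0 0 0 0 0.015 1;0 0 0 0 0 0.008 1;0 0 0 0 0 0.0035 1;0 0 0 0 0 0 1;0 0 0 0 0 0 1;0 0 0 0 0 0 1")

```text
time_s: 20.85
position: [591.9, 31.6, 136.3]
orientation: [[-1.0, 0.0, 0.002], [0.0, 1.0, 0.0], [-0.002, 0.0, -1.0]]
contact_force: [-0.1, 0.5, 0.1]
finger_gap: 85.7
grasp_force: 0.0
```

arm_command(rows="0 0 0 0 0 0 0.4;0 0 0 0 0 0 0.2;0 0 0 0 0 0 0;0 0 0 0 0 0 -0.2;0 0 0 0 0 0 -0.4;0 0 0 0 0 0 -0.4;0 0 0 0 0 0 -0.4;0 0 0 0 0 0 -0.4;0 0 0 0 0 0 -0.4;0 0 0 0 0 0 -0.4")

```text
time_s: 21.85
position: [591.5, 31.6, 135.8]
orientation: [[-1.0, -0.0, 0.001], [-0.0, 1.0, 0.0], [-0.001, 0.0, -1.0]]
contact_force: [-1.0, -0.5, 5.2]
finger_gap: 45.4
grasp_force: 30.7
```

arm_command(rows="0 0 0 0 0 -0.005 -0.4;0 0 0 0 0 -0.015 -0.4;0 0 0 0 0 -0.02 -0.4;0 0 0 0 0 -0.02 -0.4;0 0 0 0 0 -0.015 -0.4;0 0 0 0.0005 -0.0118 -0.005 -0.4;0 0 0 0.0015 -0.023 0 -0.4;0 0 0 0.0015 -0.023 0 -0.4;0 0 0 0.0015 -0.023 0 -0.4;0 0 0 0.0015 -0.023 0 -0.4;0 0 0 0.0015 -0.023 0 -0.4;0 0 0 0.0015 -0.023 0 -0.4;0 0 0 0.0015 -0.023 0 -0.4;0 0 0 0.0015 -0.023 0 -0.4;0 0 0 0.0015 -0.023 0 -0.4;0 0 0 0.0015 -0.023 0 -0.4;0 0 0 0.0015 -0.023 0 -0.4;0 0 0 0.0015 -0.023 0 -0.4;0 0 0 0.001 -0.0118 0 -0.4;0 0 0 0 -0.004 0 -0.4")

```text
time_s: 23.85
position: [570.5, -274.5, 214.8]
orientation: [[-1.0, 0.003, -0.001], [0.003, 1.0, -0.001], [0.001, -0.001, -1.0]]
contact_force: [0.1, -0.1, -0.9]
finger_gap: 45.3
grasp_force: 31.0
```

arm_command(rows="0 0 0 0 0 0 -0.4;0 0 0 0 0 0 -0.4;0 0 0 0 0 0.006 -0.4;0 0 0 0 0 0.015 -0.4;0 0 0 0 0 0.018 -0.4;0 0 0 0 0 0.018 -0.4;0 0 0 0 0 0.012 -0.4;0 0 0 0 0 0.006 -0.4;0 0 0 0 0 0.003 -0.4;0 0 0 0 0 0.002 -0.4;0 0 0 0 0 0.001 -0.4;0 0 0 0 0 0 -0.4;0 0 0 0 0 0 -0.4;0 0 0 0 0 0 -0.4")

```text
time_s: 25.25
position: [572.0, -272.2, 134.8]
orientation: [[-1.0, 0.0, 0.001], [0.0, 1.0, -0.0], [-0.001, -0.0, -1.0]]
contact_force: [0.0, 0.0, -1.6]
finger_gap: 45.0
grasp_force: 31.0
```

arm_command(rows="0 0 0 0 0 0.001 -0.4;0 0 0 0 0 0.001 -0.4;0 0 0 0 0 0 -0.4;0 0 0 0 0 0 -0.4;0 0 0 0 0 0 -0.4")

```text
time_s: 25.75
position: [572.0, -272.1, 132.9]
orientation: [[-1.0, -0.0, 0.001], [-0.0, 1.0, -0.0], [-0.001, -0.0, -1.0]]
contact_force: [-1.4, 1.4, 5.3]
finger_gap: 44.8
grasp_force: 31.3
```

arm_command(rows="0 0 0 0 0 0 -0.1;0 0 0 0 0 0 0.1;0 0 0 0 0 0 0.4;0 0 0 0 0 0 0.8;0 0 0 0 0 0 1;0 0 0 0 0 0 1;0 0 0 0 0 0 1;0 0 0 0 0 -0.005 1;0 0 0 0 0 -0.02 1;0 0 0 0 0 -0.025 1;0 0 0 0 0 -0.025 1;0 0 0 0 0 -0.025 1;0 0 0 -0.002 0.0126 0 1;0 0 0 -0.0035 0.03 0 1;0 0 0 -0.0035 0.03 0 1;0 0 0 -0.0035 0.03 0 1;0 0 0 -0.0035 0.03 0 1;0 0 0 -0.0035 0.03 0 1;0 0 0 -0.0035 0.03 0 1;0 0 0 -0.0035 0.03 0 1")

```text
time_s: 27.75
position: [597.8, -47.5, 231.9]
orientation: [[-1.0, -0.001, -0.001], [-0.001, 1.0, 0.0], [0.001, 0.0, -1.0]]
contact_force: [0.7, 0.4, 0.3]
finger_gap: 85.6
grasp_force: 0.0
```

arm_command(rows="0 0 0 -0.002 0.02 0 1;0 0 0 -0.001 0.01 0 1;0 0 0 0 0 0 1;0 0 0 0 0 0 1;0 0 0 0 0 0 1;0 0 0 0 0 0 1")

```text
time_s: 28.35
position: [601.2, -21.2, 232.3]
orientation: [[-1.0, 0.002, -0.0], [0.002, 1.0, -0.001], [0.0, -0.001, -1.0]]
contact_force: [0.2, -0.3, 0.2]
finger_gap: 85.5
grasp_force: 0.0
```

Run:
```python
from h import *
s=telemetry.sense();print(s['position'])
np.set_printoptions(precision=1,suppress=True)
im=imaging.snapshot("wrist");c=imaging.get_calibration("wrist")
for n,P in[("oxi",(602,-20,38)),("blueco",(591,30.5,7)),("greenco",(595.5,-76,7)),("redco",(529.5,-25,7))]:
    u=proj(c,P)[0];print(n,u);cv2.drawMarker(im,tuple(int(round(v)) for v in u),(255,0,255),0,8)
cv2.imwrite("pics/wrist2.png",im)
cv2.imwrite("pics/side3r.png",imaging.snapshot("side"))
```

```text
[601.18099177 -21.19438278 232.33040464]
oxi [281.3 208.8]
blueco [342.1 185.5]
greenco [213.9 191.1]
redco [274.6 108.5]
```

View pics/wrist2.png

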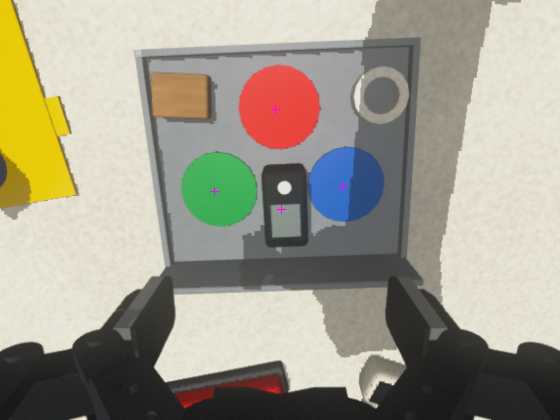

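The wrist view shows the coasters at (218,189), (346,184) and (279,107), about 4 px right of my predicted marks. The oximeter is at (285,205). The parked bottles can settle which camera is biased.

Run:
```python
from h import *
np.set_printoptions(precision=1,suppress=True)
c=imaging.get_calibration("top");im=cv2.imread("pics/top3.png")
g=cv2.resize(im[225:300,400:450],None,fx=8,fy=8,interpolation=2)
hsv=cv2.cvtColor(g,cv2.COLOR_BGR2HSV);m=cv2.inRange(hsv,(0,0,150),(179,50,255))
n,_,st,ce=cv2.connectedComponentsWithStats(m)
for i in range(1,n):
    if 400<st[i,4]<60000: print(st[i],ce[i]/8+[400,225], [onz(c,ce[i]/8+[400,225],z)[0] for z in(110,121)])
print(proj(c,[(405.1,-300.3,121),(490.1,-286.8,115)]))
```

```text
[  277     0   107   528 10721] [441.4 257.6] [array([ 455.3, -319.4]), array([ 455.9, -314.3])]
[  317     0    83   470 20653] [446.4 245.2] [array([ 478.5, -328.9]), array([ 478.7, -323.7])]
[ 142   56  111  109 7466] [424.7 238.8] [array([ 489.7, -287.9]), array([ 489.7, -283.3])]
[  210   425   116   118 10947] [433.3 285.4] [array([ 403.6, -303.7]), array([ 404.9, -298.9])]
[   12   539   388    61 12548] [433.  297.4] [array([ 381.7, -303.2]), array([ 383.4, -298.4])]
[[434.  285.4]
 [425.3 238.5]]
```

The top camera and the TCP agree within 1 mm, so the wrist camera is the biased one. I'm going down on the oximeter at (602,-20).

arm_command(rows="0 0 0 -0.001 0 0.01 1;0 0 0 0 0 0.02 1;0 0 0 0 0 0.02 1;0 0 0 0 0 0.02 1;0 0 0 0 0 0.02 1;0 0 0 0 0 0.02 1;0 0 0 0 0 0.015 1;0 0 0 0 0 0.01 1;0 0 0 0 0 0.008 1;0 0 0 0 0 0.005 1;0 0 0 0 0 0.002 1;0 0 0 0 0 0 1;0 0 0 0 0 0 1;0 0 0 0 0 0 1")

```text
time_s: 29.85
position: [602.7, -19.4, 83.0]
orientation: [[-1.0, 0.0, 0.001], [0.0, 1.0, -0.0], [-0.001, -0.0, -1.0]]
contact_force: [-0.7, -0.0, 0.2]
finger_gap: 85.5
grasp_force: 0.0
```

arm_command(rows="0 0 0 0 0 0 0.4;0 0 0 0 0 0 0.2;0 0 0 0 0 0 0;0 0 0 0 0 0 -0.2;0 0 0 0 0 0 -0.4;0 0 0 0 0 0 -0.6;0 0 0 0 0 0 -0.7;0 0 0 0 0 0 -0.7;0 0 0 0 0 0 -0.7;0 0 0 0 0 0 -0.7;0 0 0 0 0 0 -0.7")

```text
time_s: 30.95
position: [602.4, -19.4, 82.6]
orientation: [[-1.0, -0.0, 0.0], [-0.0, 1.0, 0.0], [-0.0, 0.0, -1.0]]
contact_force: [-0.9, 0.8, 5.0]
finger_gap: 33.6
grasp_force: 30.4
```

arm_command(rows="0 0 0 0 0 -0.005 -0.7;0 0 0 0 0 -0.015 -0.7;0 0 0 0 0 -0.02 -0.7;0 0 0 0 0 -0.02 -0.7;0 0 0 0 0 -0.015 -0.7;0 0 0 0.003 0.0125 -0.005 -0.7;0 0 0 0.0064 0.025 0 -0.7;0 0 0 0.0064 0.025 0 -0.7;0 0 0 0.0064 0.025 0 -0.7;0 0 0 0.0064 0.025 0 -0.7;0 0 0 0.0064 0.025 0 -0.7;0 0 0 0.0064 0.025 0 -0.7;0 0 0 0.0064 0.025 0 -0.7;0 0 0 0.0064 0.025 0 -0.7;0 0 0 0.0064 0.025 0 -0.7;0 0 0 0.0064 0.025 0 -0.7;0 0 0 0.0064 0.025 0 -0.7;0 0 0 0.0064 0.025 0 -0.7;0 0 0 0.0036 0.0115 0 -0.7;0 0 0 0.001 0.004 0 -0.7")

```text
time_s: 32.95
position: [516.2, 310.6, 162.1]
orientation: [[-1.0, -0.003, -0.001], [-0.003, 1.0, 0.0], [0.001, 0.0, -1.0]]
contact_force: [-0.2, -0.9, -1.1]
finger_gap: 33.7
grasp_force: 29.9
```

arm_command(rows="0 0 0 0 0 0 -0.7;0 0 0 0 0 0 -0.7;0 0 0 0 0 0.006 -0.7;0 0 0 0 0 0.015 -0.7;0 0 0 0 0 0.018 -0.7;0 0 0 0 0 0.016 -0.7;0 0 0 0 0 0.01 -0.7;0 0 0 0 0 0.005 -0.7;0 0 0 0 0 0.003 -0.7;0 0 0 0 0 0.002 -0.7;0 0 0 0 0 0.001 -0.7;0 0 0 0 0 0 -0.7;0 0 0 0 0 0 -0.7;0 0 0 0 0 0 -0.7")

```text
time_s: 34.35
position: [518.1, 308.7, 86.8]
orientation: [[-1.0, -0.0, 0.001], [-0.0, 1.0, 0.0], [-0.001, 0.0, -1.0]]
contact_force: [0.4, 1.1, -0.5]
finger_gap: 33.6
grasp_force: 29.9
```

arm_command(rows="0 0 0 0 0 0.001 -0.7;0 0 0 0 0 0.001 -0.7;0 0 0 0 0 0.001 -0.7;0 0 0 0 0 0 -0.7;0 0 0 0 0 0 -0.7;0 0 0 0 0 0 -0.7")

```text
time_s: 34.95
position: [517.9, 308.5, 83.4]
orientation: [[-1.0, 0.0, 0.0], [0.0, 1.0, 0.0], [-0.0, 0.0, -1.0]]
contact_force: [-0.0, 0.2, -1.0]
finger_gap: 33.5
grasp_force: 29.9
```

arm_command(rows="0 0 0 0 0 0.001 -0.7;0 0 0 0 0 0 -0.7;0 0 0 0 0 0 -0.7;0 0 0 0 0 0 -0.7")

```text
time_s: 35.35
position: [518.0, 308.6, 82.6]
orientation: [[-1.0, -0.0, 0.0], [-0.0, 1.0, 0.0], [-0.0, 0.0, -1.0]]
contact_force: [-1.2, -0.1, 2.8]
finger_gap: 33.6
grasp_force: 30.1
```

arm_command(rows="0 0 0 0 0 0 -0.1;0 0 0 0 0 0 0.1;0 0 0 0 0 0 0.2;0 0 0 0 0 0 0.2;0 0 0 0 0 0 0.2;0 0 0 0 0 -0.005 0.2;0 0 0 0 0 -0.015 0.2;0 0 0 0 0 -0.025 0.2;0 0 0 0 0 -0.03 0.2;0 0 0 0 0 -0.03 0.6;0 0 0 0 0 -0.03 1;0 0 0 0 0 -0.015 1;0 0 0 0.01 -0.02 0 1;0 0 0 0.01 -0.03 0 1;0 0 0 0.01 -0.03 0 1;0 0 0 0.01 -0.03 0 1;0 0 0 0 0 0 1;0 0 0 0 0 0 1")

```text
time_s: 37.15
position: [477.9, 197.9, 232.8]
orientation: [[-1.0, 0.002, 0.001], [0.002, 1.0, 0.0], [-0.001, 0.0, -1.0]]
contact_force: [-0.2, 0.9, 0.5]
finger_gap: 85.4
grasp_force: 0.0
```

Run:
```python
from h import *
a=imaging.snapshot("side");b=imaging.snapshot("top")
cv2.imwrite("pics/both.png",np.hstack([cv2.resize(a,(400,300)),cv2.resize(b,(400,300))]))
```

```text
(no output)
```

View pics/both.png

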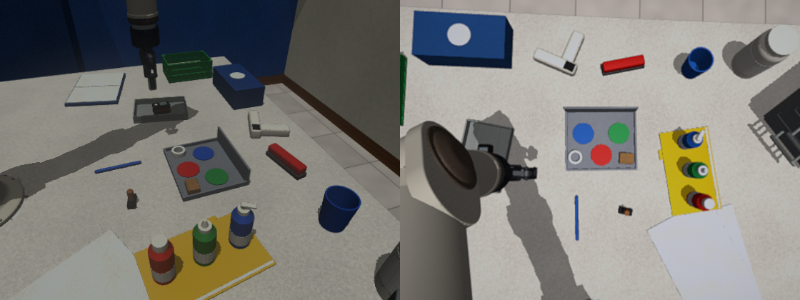

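The oximeter lies in the dish (side half 160,106), and all three bottles stand on the folder. All the coasters are bare, so I'm measuring them and the bottles precisely.

Run:
```python
from h import *
np.set_printoptions(precision=1,suppress=True)
for cam in("top","side"):
    c=imaging.get_calibration(cam);im=imaging.snapshot(cam);hsv=cv2.cvtColor(im,cv2.COLOR_BGR2HSV)
    for n,r in dict(blue=[((100,140,50),(125,255,255))],green=[((50,120,40),(85,255,255))],red=[((0,150,60),(8,255,255)),((172,150,60),(179,255,255))]).items():
        m=sum(cv2.inRange(hsv,*x) for x in r)
        for k in cv2.findContours(m,0,2)[0]:
            if cv2.contourArea(k)<200: continue
            w=onz(c,k[:,0],7).astype(np.float32);p,rad=cv2.minEnclosingCircle(w)
            if 25<rad<40: print(cam,n,np.array(p),rad,np.array(cv2.fitEllipse(w)[0]))
```

```text
top blue [ 580.4 -295. ] 29.068544387817383 [ 580.4 -296.4]
top blue [591.9  31.6] 30.953346252441406 [591.9  31.6]
top green [595.9 -74.3] 30.88010597229004 [595.7 -74.2]
top red [530.2 -23.6] 30.75151824951172 [529.9 -23.4]
side blue [ 608.9 -216.1] 25.340177536010742 [ 606.5 -220.1]
side blue [592.3  31.1] 31.534217834472656 [592.3  30.8]
side green [ 510.9 -237.6] 25.466516494750977 [ 509.9 -239.5]
side green [596.7 -74.7] 31.24571418762207 [596.3 -74.6]
side red [ 409.  -262.8] 36.168418884277344 [ 408.8 -257.4]
side red [530.2 -24.3] 31.606861114501953 [530.5 -24.6]
```

arm_command(rows="0 0 0 -0.003 -0.015 0 1;0 0 0 -0.0076 -0.038 0 1;0 0 0 -0.0076 -0.038 0 1;0 0 0 -0.0076 -0.038 0 1;0 0 0 -0.0076 -0.038 0 1;0 0 0 -0.0076 -0.038 0 1;0 0 0 -0.0076 -0.038 0 1;0 0 0 -0.0076 -0.038 0 1;0 0 0 -0.0076 -0.038 0 1;0 0 0 -0.0076 -0.038 0 1;0 0 0 -0.0076 -0.038 0 1;0 0 0 -0.0076 -0.038 0 1;0 0 0 -0.005 -0.025 0 1;0 0 0 -0.0025 -0.012 0 1;0 0 0 0 0 0 1;0 0 0 0 0 0 1;0 0 0 0 0 0 1;0 0 0 0 0 0 1")

```text
time_s: 39.15
position: [572.3, -269.4, 232.5]
orientation: [[-1.0, -0.003, 0.0], [-0.003, 1.0, 0.001], [-0.0, 0.001, -1.0]]
contact_force: [1.0, -0.2, -0.5]
finger_gap: 85.3
grasp_force: 0.0
```

arm_command(rows="0 0 0 0 -0.001 0.01 1;0 0 0 0 0 0.02 1;0 0 0 0 0 0.02 1;0 0 0 0 0 0.02 1;0 0 0 0 0 0.015 1;0 0 0 0 0 0.009 1;0 0 0 0 0 0.004 1;0 0 0 0 0 0 1;0 0 0 0 0 0 1;0 0 0 0 0 0 1")

```text
time_s: 40.15
position: [572.6, -272.7, 135.4]
orientation: [[-1.0, 0.0, 0.002], [0.0, 1.0, -0.001], [-0.002, -0.001, -1.0]]
contact_force: [-0.9, 0.1, -0.1]
finger_gap: 85.6
grasp_force: 0.0
```

arm_command(rows="0 0 0 0 0 0 0.4;0 0 0 0 0 0 0.2;0 0 0 0 0 0 0;0 0 0 0 0 0 -0.2;0 0 0 0 0 0 -0.4;0 0 0 0 0 0 -0.4;0 0 0 0 0 0 -0.4;0 0 0 0 0 0 -0.4;0 0 0 0 0 0 -0.4;0 0 0 0 0 0 -0.4")

```text
time_s: 41.15
position: [572.3, -272.5, 134.9]
orientation: [[-1.0, -0.0, 0.001], [-0.0, 1.0, -0.0], [-0.001, -0.0, -1.0]]
contact_force: [-1.1, 0.9, 4.4]
finger_gap: 45.5
grasp_force: 30.7
```

arm_command(rows="0 0 0 0 0 -0.005 -0.4;0 0 0 0 0 -0.015 -0.4;0 0 0 0 0 -0.02 -0.4;0 0 0 0 0 -0.02 -0.4;0 0 0 0 0 -0.015 -0.4;0 0 0 -0.0007 0.012 -0.005 -0.4;0 0 0 -0.0015 0.023 0 -0.4;0 0 0 -0.0015 0.023 0 -0.4;0 0 0 -0.0015 0.023 0 -0.4;0 0 0 -0.0015 0.023 0 -0.4;0 0 0 -0.0015 0.023 0 -0.4;0 0 0 -0.0015 0.023 0 -0.4;0 0 0 -0.0015 0.023 0 -0.4;0 0 0 -0.0015 0.023 0 -0.4;0 0 0 -0.0015 0.023 0 -0.4;0 0 0 -0.0015 0.023 0 -0.4;0 0 0 -0.0015 0.023 0 -0.4;0 0 0 -0.0015 0.023 0 -0.4;0 0 0 -0.001 0.0118 0 -0.4;0 0 0 0 0.004 0 -0.4")

```text
time_s: 43.15
position: [591.2, 33.8, 214.1]
orientation: [[-1.0, -0.003, -0.001], [-0.003, 1.0, 0.001], [0.001, 0.001, -1.0]]
contact_force: [-0.3, -0.5, -1.6]
finger_gap: 44.9
grasp_force: 30.9
```

arm_command(rows="0 0 0 0 0 0 -0.4;0 0 0 0 0 0 -0.4;0 0 0 0 0 0.006 -0.4;0 0 0 0 0 0.015 -0.4;0 0 0 0 0 0.018 -0.4;0 0 0 0 0 0.016 -0.4;0 0 0 0 0 0.01 -0.4;0 0 0 0 0 0.005 -0.4;0 0 0 0 0 0.003 -0.4;0 0 0 0 0 0.001 -0.4;0 0 0 0 0 0 -0.4;0 0 0 0 0 0 -0.4;0 0 0 0 0 0 -0.4;0 0 0 0 0 0 -0.4")

```text
time_s: 44.55
position: [591.9, 31.4, 140.8]
orientation: [[-1.0, -0.0, 0.001], [-0.0, 1.0, 0.0], [-0.001, 0.0, -1.0]]
contact_force: [0.6, 0.6, -2.1]
finger_gap: 45.1
grasp_force: 31.0
```

arm_command(rows="0 0 0 0 0 0.001 -0.4;0 0 0 0 0 0.001 -0.4;0 0 0 0 0 0.001 -0.4;0 0 0 0 0 0 -0.4;0 0 0 0 0 0 -0.4;0 0 0 0 0 0 -0.4")

```text
time_s: 45.15
position: [591.9, 31.4, 137.8]
orientation: [[-1.0, -0.0, 0.001], [-0.0, 1.0, 0.0], [-0.001, 0.0, -1.0]]
contact_force: [-1.3, 0.2, 5.6]
finger_gap: 45.3
grasp_force: 31.3
```

arm_command(rows="0 0 0 0 0 0 -0.1;0 0 0 0 0 0 0.1;0 0 0 0 0 0 0.4;0 0 0 0 0 0 0.8;0 0 0 0 0 0 1;0 0 0 0 0 0 1;0 0 0 0 0 0 1;0 0 0 0 0 -0.005 1;0 0 0 0 0 -0.02 1;0 0 0 0 0 -0.025 1;0 0 0 0 0 -0.025 1;0 0 0 0 0 -0.025 1;0 0 0 0.004 -0.0125 0 1;0 0 0 0.008 -0.025 0 1;0 0 0 0.0128 -0.04 0 1;0 0 0 0.0128 -0.04 0 1;0 0 0 0.0128 -0.04 0 1;0 0 0 0.0128 -0.04 0 1;0 0 0 0.0128 -0.04 0 1;0 0 0 0.0128 -0.04 0 1")

```text
time_s: 47.15
position: [501.3, -248.1, 237.0]
orientation: [[-1.0, 0.0, -0.001], [0.0, 1.0, 0.0], [0.001, 0.0, -1.0]]
contact_force: [0.4, -0.4, 0.2]
finger_gap: 85.4
grasp_force: 0.0
```

arm_command(rows="0 0 0 0.009 -0.027 0 1;0 0 0 0.004 -0.0137 0 1;0 0 0 0 0 0 1;0 0 0 0 0 0 1;0 0 0 0 0 0 1;0 0 0 0 0 0 1;0 0 0 0 0 0 1")

```text
time_s: 47.85
position: [490.5, -285.5, 237.4]
orientation: [[-1.0, -0.002, 0.0], [-0.002, 1.0, 0.0], [-0.0, 0.0, -1.0]]
contact_force: [-0.5, -0.7, 1.2]
finger_gap: 85.5
grasp_force: 0.0
```

Descending to 132.5 or a little above it.

arm_command(rows="0 0 0 0 0 0.01 1;0 0 0 0 0 0.02 1;0 0 0 0 0 0.02 1;0 0 0 0 0 0.02 1;0 0 0 0 0 0.018 1;0 0 0 0 0 0.01 1;0 0 0 0 0 0.005 1;0 0 0 0 0 0.001 1;0 0 0 0 0 0 1;0 0 0 0 0 0 1;0 0 0 0 0 0 1")

```text
time_s: 48.95
position: [490.3, -287.1, 134.2]
orientation: [[-1.0, 0.0, 0.001], [0.0, 1.0, -0.001], [-0.001, -0.001, -1.0]]
contact_force: [0.1, 0.0, 0.6]
finger_gap: 85.1
grasp_force: 0.0
```

arm_command(rows="0 0 0 0 0 0 0.4;0 0 0 0 0 0 0.2;0 0 0 0 0 0 0;0 0 0 0 0 0 -0.2;0 0 0 0 0 0 -0.4;0 0 0 0 0 0 -0.4;0 0 0 0 0 0 -0.4;0 0 0 0 0 0 -0.4;0 0 0 0 0 0 -0.4;0 0 0 0 0 0 -0.4")

```text
time_s: 49.95
position: [490.1, -286.9, 133.7]
orientation: [[-1.0, -0.0, 0.0], [-0.0, 1.0, -0.0], [-0.0, -0.0, -1.0]]
contact_force: [0.1, 1.8, 4.7]
finger_gap: 44.9
grasp_force: 30.6
```

arm_command(rows="0 0 0 0 0 -0.005 -0.4;0 0 0 0 0 -0.015 -0.4;0 0 0 0 0 -0.02 -0.4;0 0 0 0 0 -0.02 -0.4;0 0 0 0 0 -0.015 -0.4;0 0 0 0 0 -0.005 -0.4;0 0 0 -0.005 0.01 0 -0.4;0 0 0 -0.0105 0.021 0 -0.4;0 0 0 -0.0105 0.021 0 -0.4;0 0 0 -0.0105 0.021 0 -0.4;0 0 0 -0.0105 0.021 0 -0.4;0 0 0 -0.0105 0.021 0 -0.4;0 0 0 -0.0105 0.021 0 -0.4;0 0 0 -0.0105 0.021 0 -0.4;0 0 0 -0.0105 0.021 0 -0.4;0 0 0 -0.0105 0.021 0 -0.4;0 0 0 -0.0045 0.0094 0 -0.4;0 0 0 -0.002 0.004 0 -0.4;0 0 0 0 0 0 -0.4;0 0 0 0 0 0 -0.4")

```text
time_s: 51.95
position: [595.2, -75.9, 213.1]
orientation: [[-1.0, 0.002, -0.001], [0.002, 1.0, -0.001], [0.001, -0.001, -1.0]]
contact_force: [-0.5, 0.4, -1.7]
finger_gap: 45.3
grasp_force: 31.0
```

arm_command(rows="0 0 0 0 0 0 -0.4;0 0 0 0 0 0.006 -0.4;0 0 0 0 0 0.015 -0.4;0 0 0 0 0 0.018 -0.4;0 0 0 0 0 0.016 -0.4;0 0 0 0 0 0.01 -0.4;0 0 0 0 0 0.005 -0.4;0 0 0 0 0 0.003 -0.4;0 0 0 0 0 0.001 -0.4;0 0 0 0 0 0 -0.4;0 0 0 0 0 0 -0.4;0 0 0 0 0 0 -0.4;0 0 0 0 0 0 -0.4")

```text
time_s: 53.25
position: [596.0, -74.5, 139.8]
orientation: [[-1.0, 0.0, 0.001], [0.0, 1.0, -0.0], [-0.001, -0.0, -1.0]]
contact_force: [-0.4, 0.3, -1.8]
finger_gap: 45.0
grasp_force: 31.0
```

arm_command(rows="0 0 0 0 0 0.001 -0.4;0 0 0 0 0 0.001 -0.4;0 0 0 0 0 0.001 -0.4;0 0 0 0 0 0 -0.4;0 0 0 0 0 0 -0.4;0 0 0 0 0 0 -0.4")

```text
time_s: 53.85
position: [596.0, -74.5, 136.7]
orientation: [[-1.0, -0.0, 0.0], [-0.0, 1.0, -0.0], [-0.0, -0.0, -1.0]]
contact_force: [-1.5, 0.4, 3.5]
finger_gap: 45.2
grasp_force: 31.3
```

arm_command(rows="0 0 0 0 0 0 -0.1;0 0 0 0 0 0 0.1;0 0 0 0 0 0 0.4;0 0 0 0 0 0 0.8;0 0 0 0 0 0 1;0 0 0 0 0 0 1;0 0 0 0 0 0 1;0 0 0 0 0 -0.005 1;0 0 0 0 0 -0.02 1;0 0 0 0 0 -0.025 1;0 0 0 0 0 -0.025 1;0 0 0 0 0 -0.025 1;0 0 0 0.01 -0.012 0 1;0 0 0 0.02 -0.0235 0 1;0 0 0 0.03 -0.035 0 1;0 0 0 0.03 -0.035 0 1;0 0 0 0.03 -0.035 0 1;0 0 0 0.03 -0.035 0 1;0 0 0 0.02 -0.0245 0 1;0 0 0 0.011 -0.0128 0 1")

```text
time_s: 55.85
position: [411.4, -290.3, 236.2]
orientation: [[-1.0, 0.005, -0.001], [0.005, 1.0, -0.001], [0.001, -0.001, -1.0]]
contact_force: [1.3, 0.3, 0.9]
finger_gap: 85.4
grasp_force: 0.0
```

arm_command(rows="0 0 0 0.01 -0.013 0 1;0 0 0 0 0 0 1;0 0 0 0 0 0 1;0 0 0 0 0 0 1;0 0 0 0 0 0 1;0 0 0 0 0 0 1")

```text
time_s: 56.45
position: [405.4, -299.5, 236.3]
orientation: [[-1.0, -0.002, -0.0], [-0.002, 1.0, 0.0], [0.0, 0.0, -1.0]]
contact_force: [0.1, -0.3, -0.7]
finger_gap: 85.4
grasp_force: 0.0
```

arm_command(rows="0 0 0 0 0 0.01 1;0 0 0 0 0 0.02 1;0 0 0 0 0 0.02 1;0 0 0 0 0 0.02 1;0 0 0 0 0 0.018 1;0 0 0 0 0 0.01 1;0 0 0 0 0 0.004 1;0 0 0 0 0 0.001 1;0 0 0 0 0 0 1;0 0 0 0 0 0 1;0 0 0 0 0 0 1")

```text
time_s: 57.55
position: [405.3, -300.5, 134.1]
orientation: [[-1.0, -0.0, 0.001], [-0.0, 1.0, -0.001], [-0.001, -0.001, -1.0]]
contact_force: [-0.4, -1.0, 0.3]
finger_gap: 85.4
grasp_force: 0.0
```

arm_command(rows="0 0 0 0 0 0 0.4;0 0 0 0 0 0 0.2;0 0 0 0 0 0 0;0 0 0 0 0 0 -0.2;0 0 0 0 0 0 -0.4;0 0 0 0 0 0 -0.4;0 0 0 0 0 0 -0.4;0 0 0 0 0 0 -0.4;0 0 0 0 0 0 -0.4;0 0 0 0 0 0 -0.4")

```text
time_s: 58.55
position: [405.1, -300.2, 133.7]
orientation: [[-1.0, -0.0, 0.0], [-0.0, 1.0, -0.0], [-0.0, -0.0, -1.0]]
contact_force: [-1.7, 1.5, 5.1]
finger_gap: 45.0
grasp_force: 30.4
```

arm_command(rows="0 0 0 0 0 -0.005 -0.4;0 0 0 0 0 -0.015 -0.4;0 0 0 0 0 -0.02 -0.4;0 0 0 0 0 -0.02 -0.4;0 0 0 0 0 -0.015 -0.4;0 0 0 0 0 -0.005 -0.4;0 0 0 -0.005 0.011 0 -0.4;0 0 0 -0.0105 0.023 0 -0.4;0 0 0 -0.0105 0.023 0 -0.4;0 0 0 -0.0105 0.023 0 -0.4;0 0 0 -0.0105 0.023 0 -0.4;0 0 0 -0.0105 0.023 0 -0.4;0 0 0 -0.0105 0.023 0 -0.4;0 0 0 -0.0105 0.023 0 -0.4;0 0 0 -0.0105 0.023 0 -0.4;0 0 0 -0.0105 0.023 0 -0.4;0 0 0 -0.0105 0.023 0 -0.4;0 0 0 -0.0105 0.023 0 -0.4;0 0 0 -0.0046 0.0117 0 -0.4;0 0 0 0 0 0 -0.4")

```text
time_s: 60.55
position: [529.8, -21.9, 212.4]
orientation: [[-1.0, -0.004, -0.001], [-0.004, 1.0, 0.001], [0.001, 0.001, -1.0]]
contact_force: [-0.8, -0.2, -0.6]
finger_gap: 44.9
grasp_force: 30.9
```

arm_command(rows="0 0 0 0 0 0 -0.4;0 0 0 0 0 0 -0.4;0 0 0 0 0 0.006 -0.4;0 0 0 0 0 0.015 -0.4;0 0 0 0 0 0.018 -0.4;0 0 0 0 0 0.016 -0.4;0 0 0 0 0 0.01 -0.4;0 0 0 0 0 0.005 -0.4;0 0 0 0 0 0.003 -0.4;0 0 0 0 0 0.001 -0.4;0 0 0 0 0 0 -0.4;0 0 0 0 0 0 -0.4;0 0 0 0 0 0 -0.4;0 0 0 0 0 0 -0.4")

```text
time_s: 61.95
position: [530.1, -24.5, 139.7]
orientation: [[-1.0, -0.0, 0.001], [-0.0, 1.0, 0.0], [-0.001, 0.0, -1.0]]
contact_force: [-0.3, -0.7, -0.8]
finger_gap: 45.5
grasp_force: 30.9
```

arm_command(rows="0 0 0 0 0 0.001 -0.4;0 0 0 0 0 0.001 -0.4;0 0 0 0 0 0.001 -0.4;0 0 0 0 0 0 -0.4;0 0 0 0 0 0 -0.4;0 0 0 0 0 0 -0.4")

```text
time_s: 62.55
position: [530.2, -24.5, 136.7]
orientation: [[-1.0, -0.0, 0.001], [-0.0, 1.0, 0.0], [-0.001, 0.0, -1.0]]
contact_force: [-0.5, 0.8, 5.4]
finger_gap: 45.4
grasp_force: 31.2
```

Releasing, rising and moving aside to y of about -250 for a clear view.

arm_command(rows="0 0 0 0 0 0 -0.1;0 0 0 0 0 0 0.1;0 0 0 0 0 0 0.4;0 0 0 0 0 0 0.8;0 0 0 0 0 0 1;0 0 0 0 0 0 1;0 0 0 0 0 0 1;0 0 0 0 0 -0.005 1;0 0 0 0 0 -0.02 1;0 0 0 0 0 -0.025 1;0 0 0 0 0 -0.03 1;0 0 0 0 0 -0.03 1;0 0 0 0.01 -0.02 0 1;0 0 0 0.01 -0.035 0 1;0 0 0 0.01 -0.035 0 1;0 0 0 0.01 -0.035 0 1;0 0 0 0.01 -0.035 0 1;0 0 0 0.01 -0.035 0 1;0 0 0 0.01 -0.02 0 1;0 0 0 0 0 0 1")

```text
time_s: 64.55
position: [457.9, -243.6, 246.8]
orientation: [[-1.0, 0.007, -0.001], [0.007, 1.0, -0.002], [0.001, -0.002, -1.0]]
contact_force: [-1.1, -0.2, 0.3]
finger_gap: 85.5
grasp_force: 0.0
```

arm_command(rows="0 0 0 0 0 0 1;0 0 0 0 0 0 1;0 0 0 0 0 0 1")

```text
time_s: 64.85
position: [460.7, -238.1, 246.5]
orientation: [[-1.0, -0.002, 0.0], [-0.002, 1.0, 0.0], [-0.0, 0.0, -1.0]]
contact_force: [0.0, -0.0, 0.4]
finger_gap: 85.5
grasp_force: 0.0
```

Run:
```python
from h import *
a=imaging.snapshot("side");b=imaging.snapshot("top")
cv2.imwrite("pics/fin.png",np.hstack([cv2.resize(a[110:290,150:370],(400,327)),cv2.resize(b[140:300,60:350],(400,327))]))
```

```text
(no output)
```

View pics/fin.png

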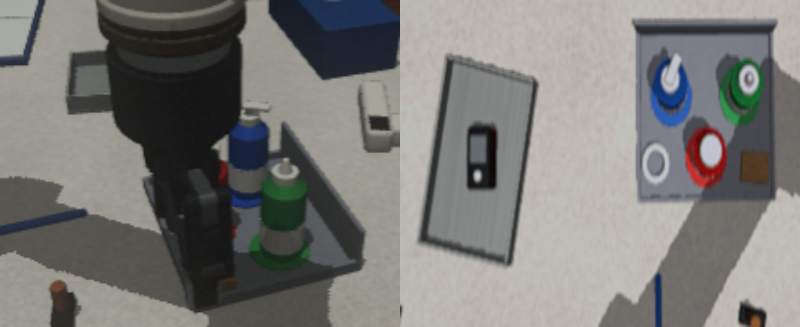

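The oximeter is centred in the dish with its screen up (top half 481,157). All three bottles stand upright, centred on their own coasters, and the arm is clear, so I'm handing in.

```bash
python3 -c "
from rig import arm
print(arm.hand_in())"
```

```text
the job is handed in; nothing more can be done
None
```

I handed the job in at about 65 s of the 144 s allowed: the last pictures show the oximeter flat in the dish, screen up, and each bottle upright and centred by eye on its own coaster, all released (no verdict came back).

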